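Hold the lift tower in the V-block for marking out

TASK

Lift the round lift tower out of the parts tray, lower it (do not drop it) lengthwise into the V-block so that it lies on both sloping faces of both yokes with its two ends sticking out about equally, and keep it pressed down into the V with about 10 N so that it can be marked out. Finish while still holding it pressed there, and leave the other things on the table where they are.

Things in the scene. Friction and masses are not known exactly. Their poses are not given: they have to be found in the camera images.
- tower: the part to handle: straight white plastic cylinder, 36 mm diameter, 150 mm long, 0.13 to 0.24 kg, with thin grey floor rings; the only long round bar (the bar beside it in the tray is square). It lies on its side in the tray, level, its axis 34 mm above the table, loose by 1 mm. Origin: its middle, on its axis; its x axis is the cylinder's axis.
- tray: fixed wooden tray 220 (x) x 210 x 16 mm, floor 4 mm thick; origin under its centre. The tower lies along its x, 45 mm to +y, 12 mm above its floor on two saddles 18 mm long, 58 mm either side of the tower's middle, 24 mm high; between them 98 mm are free for fingers. Beside the tower 38 mm are free to the rim, about 66 mm to the square bar.
- vblock: fixed steel V-block: dark riser 124 (x) x 60 (y) x 60 mm high carrying two bright V yokes; origin under its centre, z up. The groove runs along x at y = 0. The yokes, each 28 mm long, are centred 46 mm either side of the middle; 64 mm are open between them for fingers, down to the riser's top. The axis of a seated tower is 97.5 mm above the table, its top 115.5 mm.
- vface_left: the sloping faces (one per yoke) on the V-block's +y side, fixed to it; same origin and axes. 45 degree slope from the groove's bottom line, 72 mm above the table, to an edge 94 mm high and 22 mm from the middle; the yoke's outside is 30 mm from the middle. Rigid, unsprung.
- vface_right: the same on the V-block's -y side, mirrored; same origin and axes as the V-block.
- bar_block: bystander: white square bar 120 x 32 x 32 mm lying in the tray parallel to the tower, about 100 mm to its side; origin under its centre.
- drum: bystander: white round drum 56 mm diameter, 35 mm high, standing about 110 to 130 mm to the side of the V-block; origin under its centre.
- tree: bystander: model tree 65 mm high on a 40 mm round foot, near the tray on the robot's side; origin under its foot.
- office_block: bystander: white block 50 x 100 x 50 mm high, beyond the work area; origin under its centre.
- glue: bystander: white bottle 40 mm diameter, 110 mm high; origin under its centre.
- ruler: bystander: flat steel bar 30 x 250 x 4 mm; origin under its centre.
- mug: bystander: white mug 76 mm wide, 85 mm high; origin under its centre.

How it is judged:
By the outcome, as a careful person would: the job done as asked, in the order asked, and still so for the second after the job is handed in, while the arm keeps its last pose, push and grip.
It also fails if it takes over 42 s, if anything falls off the work surface, if the arm or the gripper's body presses on something with over 40 N, if the wrist force passes 120 N, or if a joint passes its speed limit or range.

ROBOT

A 6-joint arm with a two-finger parallel gripper is mounted at the origin on the work surface. World frame = base frame: x ahead of the robot, y to its left, z up, the work surface at z = 0. Lengths are in mm, angles in rad, forces in N, time in s.
With the tool pointing down it reaches from about 300 to 775 mm from the base axis. Payload 14.6 kg.
Tool frame: the origin (TCP) lies at the very end of the fingers, on their centre line; the grasp point (between the pads) lies 19 mm behind it (manip.grip_point_offset is the distance from the TCP to the grasp point, in mm); z points along the fingers, y is the line along which they close (so a half turn about z gives the same grasp; the last joint's range is limited). The gripper opens to 94 mm and grips with 3 to 60 N. Pads are 16 mm wide; open, the fingers measure 119 mm over their backs; the gripper's body (75 mm by 177 mm) begins 78 mm behind the grasp point.
Start: joints at [-1.289, 0.3, 1.521, -0, 1.321, -0.067], TCP at [187.966, -516.873, 205.446] pointing down, gripper open.
Joint ranges: [-3.03, 3.03], [-0.79, 2.21], [0.23, 2.52], [-1.04, 4.18], [0, 3.07], [-2.55, 2.55]. Speed limits (rad/s): [2.22, 2.22, 2.57, 3.14, 3.14, 3.14].

INTERFACE

Orientations are given as [roll, pitch, yaw] about the fixed x, y, z axes, in that order (R = Rz(yaw) Ry(pitch) Rx(roll)).
In Python, from cell import telemetry, eyes, manip gives the robot as it stands.
- The arm moves only by the tool play_rows, never from a script. Its arguments are lists of equal length, an entry for each row: "translation": the shift along the world's x, y, z in m, a list of three; "yaw": the turn about the world's z in rad. A call has 1 to 12 rows; each row is the pose to reach, as a shift and turn from the pose commanded when the call began; what a row does not reach only later rows make up. A row lasts 1/8 s, in which the tool goes at most 62.5 mm and 10.7 degrees, less where a joint would pass 70% of its speed; a pose out of reach is approached as far as the arm can. A call with a gripper value outside its range is refused whole. "hand" is the opening, from 0 (shut) to 1 (fully open), set as the call begins (left out, the last holds). The fingers move at their own pace and stop on an object; "force" is the grip in N (left out, the last holds). Time passes only in rows, so rows that repeat a pose let the fingers close. It gives the time, the measured TCP pose, the force, the opening and the grip force at its end, in the units of the state.
- telemetry.read_state(): the state, without advancing time (a new reading comes with each control period).
- eyes.camera(name): name is "scene" or "top" or "wrist"; returns a dict with "pixels" (400x640x3 uint8, red, green, blue), "fx", "fy", "cx", "cy" (pixels), "cam_to_world" (4x4, takes a point from camera to world coordinates); the wrist camera has in their place "T_tool_cam" (4x4, takes a point from camera to tool coordinates, whose origin is the TCP and whose axes are the flange's). Camera axes: x right, y up, looking along -z (the intrinsics and any distortion apply to the point x, -y, -z); pixel columns grow to the right and rows downward; lengths in mm; the calibration is good to about 2 mm. The wrist camera is an equidistant fisheye: a pixel r from the principal point sees the ray r / f radians off the axis. A picture is of the moment at which its call begins: read the wrist's pose just before it. There is no depth.
- manip.sign_off(): hands the job in; it is judged then, once.
The state is a dict: "clock": time; "joints": joint angles; "qd": joint speeds; "effort": joint torques, N m; "eef_pos": TCP position; "eef_rot": TCP orientation; "wrist_force": force on the tool from outside, world axes, zero at the start; "moment": the same for the moment, N m; "finger_gap": finger opening in mm; "finger_force": force on a finger pad.
Only numpy, scipy, OpenCV 4.12 (cv2) and the standard library are available. Lean on these libraries where they do the work, as an engineer would, in place of code of your own. Each camera call takes 0.05 s, during which the arm holds its last target. There are 200 camera calls.

## Working session

There is one attempt and no reset: what is moved stays moved. The work goes in short steps, Python scripts to look and compute and a tool call to move; the robot and the scene stay as the last step left them, time stands still between calls to the robot, and variables do not carry over. Pictures are saved under pics/ and viewed, at most 10 in all, crops included, and the job is handed in when it is done.

Besides the shell and the picture viewer there is one more tool, called after "Request:" by a JSON object that holds its "fn" and its "kwargs". play_rows: Moves the arm, as the interface text tells. Its arguments: {"type":"object","properties":{"translation":{"type":"array","items":{"type":"array","items":{"type":"number"}}},"yaw":{"type":"array","items":{"type":"number"}},"hand":{"type":"number"},"force":{"type":"number"}},"required":["translation","yaw"]}

```bash
mkdir -p pics; ls; python3 - <<'E'
from cell import telemetry, eyes, manip
import cv2,numpy as np,pickle
print(telemetry.read_state(), manip.grip_point_offset)
d={}
for n in("top","scene"):
    c=eyes.camera(n); d[n]=c
    cv2.imwrite(f"pics/{n}0.png",c["pixels"][:,:,::-1])
    print(n,c["fx"],c["fy"],c["cx"],c["cy"],np.round(c["cam_to_world"],3).tolist(),[k for k in c])
pickle.dump(d,open("cams.pkl","wb"))
E
```

```text
pics
{'clock': 0.0, 'joints': array([-1.28862473e+00,  3.00476511e-01,  1.52158659e+00,  3.03107418e-05,
        1.32070204e+00, -6.65873584e-02]), 'qd': array([-0.00089375, -0.00081535, -0.000757  ,  0.00044253, -0.00019712,
       -0.00111719]), 'effort': array([ 8.76952035e-04, -5.31806231e+01, -3.52738667e+01,  7.08495034e-02,
        2.44282099e-02, -1.36215681e-04]), 'eef_pos': array([ 187.88960327, -516.62888821,  204.88103328]), 'eef_rot': array([-3.14042472e+00, -1.07309000e-04,  3.48751376e-01]), 'wrist_force': array([-0.24436606, -0.30114732,  0.24257923]), 'moment': array([ 0.00086657, -0.00713   , -0.03266117]), 'finger_force': 0.0, 'finger_gap': 94.23611374174254} 18.8
top 374.9695466521404 374.9695466521404 316.1111031261509 199.19575859421752 [[-0.016, 0.996, -0.09, 502.283], [-1.0, -0.018, -0.021, 4.519], [-0.023, 0.09, 0.996, 1173.96], [0.0, 0.0, 0.0, 1.0]] ['pixels', 'fx', 'fy', 'cx', 'cy', 'cam_to_world']
scene 466.8398245518806 466.8398245518806 310.7413774830094 197.61918907559368 [[0.877, -0.386, 0.286, 930.901], [0.48, 0.717, -0.506, -585.682], [-0.01, 0.581, 0.814, 1014.666], [0.0, 0.0, 0.0, 1.0]] ['pixels', 'fx', 'fy', 'cx', 'cy', 'cam_to_world']
```

View pics/top0.png

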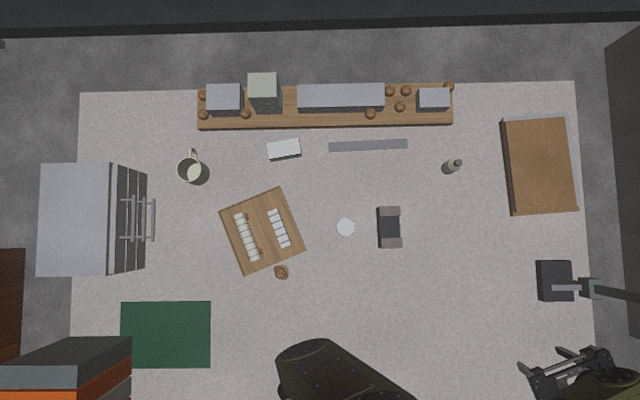

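View pics/scene0.png

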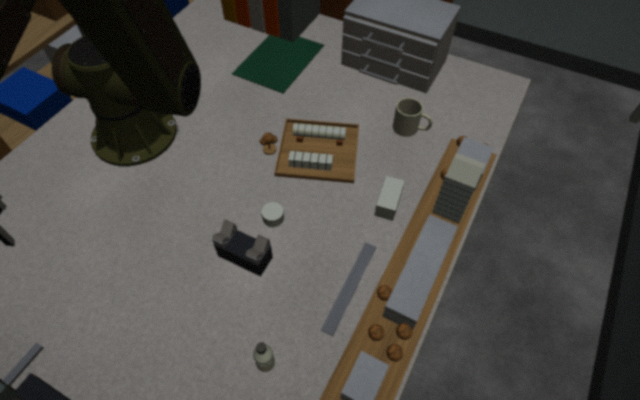

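The top view shows the tray centred near (262,232). The tower is its left bar at (246,237) and the square bar is at (279,229). The V-block is at (389,227), the drum at (346,227) and the tree at (281,272). The scene view agrees with this. Next I measure the tower and V-block by masks.

```bash
cat > h.py <<'E'
import cv2,numpy as np
def ray(c,u,v,T=None):
    """world origin, direction through pixel (top/scene pinhole; wrist fisheye when T = tool->world given)"""
    if T is None:
        d=np.array([(u-c["cx"])/c["fx"],-(v-c["cy"])/c["fy"],-1.]); M=c["cam_to_world"]
    else:
        a=np.array([(u-c["cx"])/c["fx"],(v-c["cy"])/c["fy"]]); r=np.hypot(*a)+1e-12
        d=np.array([a[0]/r*np.sin(r),-a[1]/r*np.sin(r),-np.cos(r)]); M=T@c["T_tool_cam"]
    return M[:3,3],M[:3,:3]@d
def onz(c,u,v,z,T=None):
    o,d=ray(c,u,v,T); return o+d*(z-o[2])/d[2]
def rect(mask,box):
    m=np.zeros_like(mask); x0,y0,x1,y1=box; m[y0:y1,x0:x1]=mask[y0:y1,x0:x1]
    m=cv2.morphologyEx(m,cv2.MORPH_CLOSE,np.ones((5,5)))
    k=max(cv2.findContours(m,0,2)[0],key=cv2.contourArea); return k,cv2.minAreaRect(k)
def tool(s):
    from scipy.spatial.transform import Rotation as R
    T=np.eye(4);T[:3,:3]=R.from_euler("xyz",s["eef_rot"]).as_matrix();T[:3,3]=s["eef_pos"];return T
E
python3 - <<'E'
import pickle;from h import *
c=pickle.load(open("cams.pkl","rb"))["top"]
im=c["pixels"];hsv=cv2.cvtColor(im,cv2.COLOR_RGB2HSV)
w=((hsv[...,1]<50)&(hsv[...,2]>140)).astype(np.uint8)
dk=(hsv[...,2]<110).astype(np.uint8)
for n,m,b,z in(("tower",w,(228,205,264,266),45),("bar",w,(265,203,294,252),36),("vblock",dk,(370,200,410,252),80),("drum",w,(332,214,358,240),35)):
    k,r=rect(m,b); p=np.array([onz(c,u,v,z) for u,v in cv2.boxPoints(r)])
    e=[p[1]-p[0],p[2]-p[1]]; l=[np.linalg.norm(x) for x in e]; a=e[int(np.argmax(l))]
    print(n,np.round(r,1) if 0 else r,np.round(p.mean(0),1),np.round(l,1),"axis yaw",np.arctan2(a[1],a[0]))
E
```

```text
tower ((246.18209838867188, 236.55271911621094), (50.101016998291016, 10.161759376525879), 69.27444458007812) [496.  241.2  45. ] [ 30.7 151.1] axis yaw -2.7795577871060146
bar ((278.3917236328125, 228.04254150390625), (39.78961944580078, 10.936327934265137), 68.5522689819336) [519.9 144.9  36. ] [ 33.3 120.9] axis yaw -2.775192270206771
vblock ((388.18768310546875, 226.37844848632812), (40.49311447143555, 22.964588165283203), 86.8201675415039) [ 518.8 -179.6   80. ] [ 66.7 116.9] axis yaw -3.1223404481724333
drum ((344.5, 226.5), (25.0, 25.0), 90.0) [521.1 -55.6  35. ] [75.8 75.4] axis yaw -1.5881762376393125
```

Request:
{"fn": "play_rows", "kwargs": {"translation": [[0.05,0.04,0.03],[0.09,0.09,0.05],[0.13,0.135,0.05],[0.17,0.18,0.05],[0.21,0.22,0.05],[0.25,0.26,0.05],[0.29,0.3,0.05],[0.32,0.33,0.05],[0.33,0.337,0.05],[0.33,0.337,0.05],[0.33,0.337,0.05]], "yaw": [0,0,0,0,0,0,0,0,0,0,0], "hand": 0.64, "force": 30}}

```text
clock: 1.48
eef_pos: [517.2, -180.9, 255.4]
eef_rot: [3.142, 0.0, 0.348]
wrist_force: [0.6, 0.6, 0.0]
finger_gap: 60.3
finger_force: 0.0
```

```bash
cat > snap.py <<'E'
import sys,pickle,cv2
from cell import telemetry,eyes
s=telemetry.read_state(); c=eyes.camera("wrist"); pickle.dump((s,c),open(sys.argv[1]+".pkl","wb"))
cv2.imwrite(f"pics/{sys.argv[1]}.png",c["pixels"][:,:,::-1])
print({k:s[k] for k in("clock","eef_pos","eef_rot","wrist_force","finger_gap","joints")},c["fx"],c["cx"],c["cy"],c["T_tool_cam"].round(2).tolist())
E
python3 snap.py w1
```

```text
{'clock': 1.475, 'eef_pos': array([ 517.24568569, -180.88731872,  255.44240217]), 'eef_rot': array([3.14157406e+00, 2.22937680e-04, 3.47528274e-01]), 'wrist_force': array([0.57496306, 0.59398928, 0.02447434]), 'finger_gap': 60.300609193370384, 'joints': array([-4.03179337e-01,  2.61878598e-01,  1.45329632e+00, -1.67410673e-04,
        1.42656807e+00,  8.20112788e-01])} 309.70691628693146 317.8749974893723 197.58875714316812 [[-0.0, 0.96, 0.26, 76.34], [1.0, 0.0, -0.0, 0.56], [-0.0, 0.26, -0.96, -179.9], [0.0, 0.0, 0.0, 1.0]]
```

View pics/w1.png

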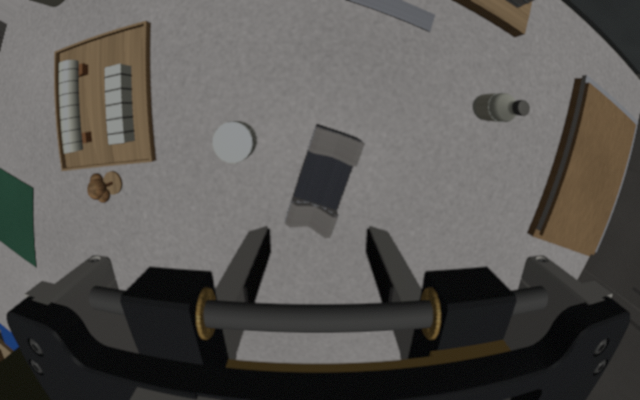

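The V-block shows in the wrist view with its riser centred at (322,182). The yokes are at (338,145) and (312,218). I zoom in for the edges.

```bash
python3 - <<'E'
import cv2
i=cv2.imread("pics/w1.png")[110:250,265:385]
i=cv2.resize(i,None,fx=4.2,fy=4.2,interpolation=cv2.INTER_CUBIC)
cv2.imwrite("pics/w1z.png",cv2.convertScaleAbs(i,alpha=1.6))
E
```

```text
(no output)
```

View pics/w1z.png

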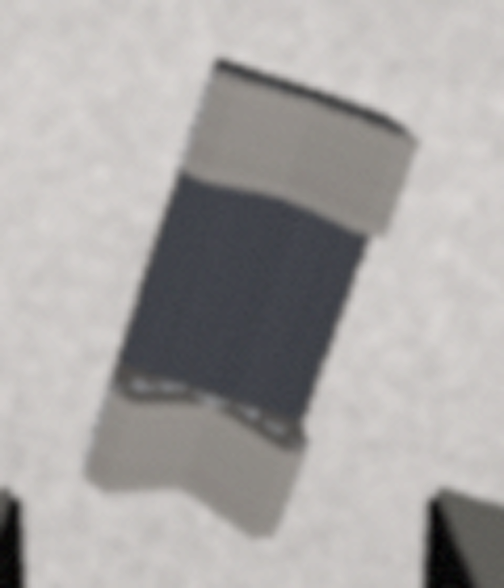

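Corners in the zoomed crop:
- Far yoke: outer (214,72) and (414,140), inner (180,178) and (384,237).
- Near yoke: inner (113,392) and (306,440), outer (86,480) and (266,536).

I cast these onto z=94.

```bash
python3 - <<'E'
import pickle;from h import *
s,c=pickle.load(open("w1.pkl","rb"));T=tool(s)
z=np.array([(214,72),(414,140),(180,178),(384,237),(113,392),(306,440),(86,480),(266,536)])/4.2+[265,110]
p=np.array([onz(c,u,v,94,T)[:2] for u,v in z]);print(p.round(1).tolist())
mids=(p[0::2]+p[1::2])/2;print(mids.round(1).tolist(),"widths",np.linalg.norm(p[0::2]-p[1::2],axis=1).round(1))
print("ctr outer",p[[0,1,6,7]].mean(0),"ctr inner",p[2:6].mean(0))
for a,b in((0,6),(1,7)):
  d=p[a]-p[b];print(np.linalg.norm(d),np.arctan2(d[1],d[0]))
# tower, coarse: mask in wrist view on axis plane (top rim 45)
im=c["pixels"];hsv=cv2.cvtColor(im,cv2.COLOR_RGB2HSV);w=((hsv[...,1]<40)&(hsv[...,2]>140)).astype(np.uint8)
k,r=rect(w,(52,54,84,158));q=np.array([onz(c,u,v,42,T) for u,v in cv2.boxPoints(r)]);print(r,q.mean(0),np.linalg.norm(q[1]-q[0]),np.linalg.norm(q[2]-q[1]))
E
```

```text
[[576.2, -158.0], [577.7, -213.5], [546.8, -159.0], [550.6, -215.4], [485.2, -161.3], [490.3, -216.0], [458.3, -162.3], [459.6, -215.7]]
[[577.0, -185.8], [548.7, -187.2], [487.8, -188.7], [458.9, -189.0]] widths [55.6 56.5 54.9 53.3]
ctr outer [ 517.95915793 -187.37893962] ctr inner [ 518.25366749 -187.96150895]
118.03448946317073 0.03711516488198033
118.12444168488945 0.017940088418539415
((64.77879333496094, 106.48912811279297), (89.04931640625, 7.903095245361328), 87.7688217163086) [492.46332607 248.46162372  42.        ] 21.206867882992356 147.30390415592944
```

Request:
{"fn": "play_rows", "kwargs": {"translation": [[-0.05,0,-0.02],[-0.1,0,-0.06],[-0.11,0,-0.1],[-0.11,0,-0.105],[-0.11,0,-0.105],[-0.11,0,-0.105]], "yaw": [-0.15,-0.3,-0.33,-0.33,-0.33,-0.33]}}

```text
clock: 2.28
eef_pos: [409.0, -180.3, 151.8]
eef_rot: [3.141, -0.002, 0.019]
wrist_force: [-0.3, 0.8, 0.2]
finger_gap: 59.9
finger_force: 0.0
```

```bash
python3 snap.py w2;python3 - <<'E'
import cv2
i=cv2.imread("pics/w2.png")[60:260,200:440]
i=cv2.resize(i,None,fx=3,fy=3,interpolation=cv2.INTER_CUBIC)
cv2.imwrite("pics/w2z.png",cv2.convertScaleAbs(i,alpha=1.4))
E
```

```text
{'clock': 2.275, 'eef_pos': array([ 408.99487238, -180.3096382 ,  151.80368807]), 'eef_rot': array([ 3.14054708e+00, -1.85398986e-03,  1.94595655e-02]), 'wrist_force': array([-0.34685095,  0.7543185 ,  0.21487052]), 'finger_gap': 59.9085590142131, 'joints': array([-4.97206783e-01,  1.24977334e-01,  1.86539864e+00,  7.39722399e-06,
        1.14908819e+00,  1.05412793e+00])} 309.70691628693146 317.8749974893723 197.58875714316812 [[-0.0, 0.96, 0.26, 76.53], [1.0, 0.0, 0.0, 0.6], [0.0, 0.26, -0.96, -179.9], [0.0, 0.0, 0.0, 1.0]]
```

View pics/w2z.png

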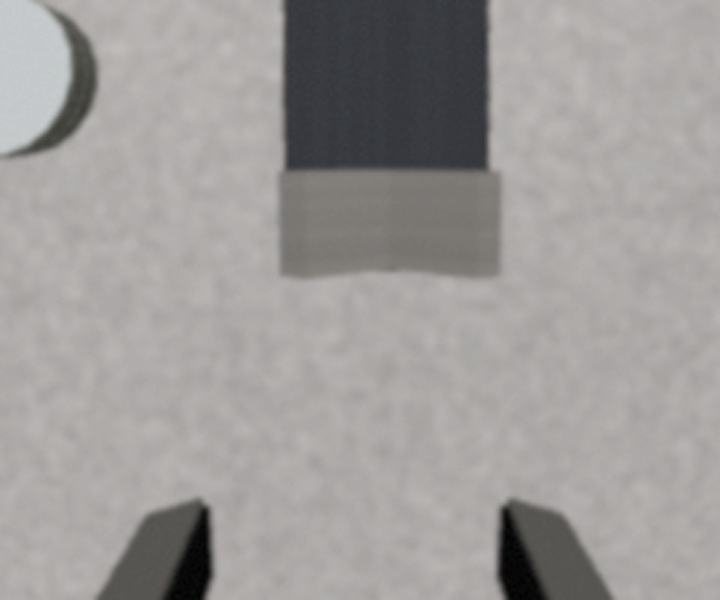

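Near yoke in the crop: left edge x=280, right edge x=500, inner edge y=170, outer edge y=277. The dark riser spans x 285–488.

```bash
python3 - <<'E'
import pickle;from h import *
s,c=pickle.load(open("w2.pkl","rb"));T=tool(s)
f=lambda a,b,z:onz(c,a/3+200,b/3+60,z,T)[:2].round(1)
print("yoke z94",[f(*p,94).tolist() for p in((280,172),(500,172),(280,277),(500,277))])
im=c["pixels"];g=cv2.cvtColor(im,cv2.COLOR_RGB2GRAY).astype(int)
m=((g<75)).astype(np.uint8);k,r=rect(m,(270,5,390,122));x,y,w,h=cv2.boundingRect(k);print("riser box",x,y,w,h,r)
for v in range(y+6,y+h-3,12):
    cols=np.flatnonzero(m[v,270:390])+270;a=onz(c,cols[0]-.5,v,60,T);b=onz(c,cols[-1]+.5,v,60,T)
    print(v,cols[[0,-1]],a[:2].round(1),b[:2].round(1),"mid",((a+b)/2)[:2].round(1))
col=x+w//2
print("riser col",[(v,g[v,col]) for v in range(0,125,4)])
for u in (296,370):print([ (v,g[v,u]) for v in range(0,40,2)])
E
```

```text
yoke z94 [[483.8, -160.8], [485.3, -216.8], [456.8, -161.1], [458.1, -217.9]]
riser box 293 35 73 83 ((328.3918762207031, 75.9898681640625), (72.00666046142578, 81.12206268310547), 0.9548413157463074)
41 [293 364] [ 552.1 -156.2] [ 554.1 -218.9] mid [ 553.1 -187.5]
53 [295 362] [ 541.  -158.2] [ 542.8 -217.2] mid [ 541.9 -187.7]
65 [295 361] [ 530.1 -158.4] [ 531.8 -216.5] mid [ 530.9 -187.5]
77 [295 362] [ 519.3 -158.7] [ 521.  -217.6] mid [ 520.1 -188.1]
89 [295 362] [ 508.6 -158.8] [ 510.2 -217.8] mid [ 509.4 -188.3]
101 [295 362] [ 498. -159.] [ 499.6 -218.1] mid [ 498.8 -188.5]
113 [295 361] [ 487.5 -159.2] [ 488.9 -217.5] mid [ 488.2 -188.3]
riser col [(0, np.int64(121)), (4, np.int64(119)), (8, np.int64(124)), (12, np.int64(87)), (16, np.int64(87)), (20, np.int64(87)), (24, np.int64(87)), (28, np.int64(88)), (32, np.int64(86)), (36, np.int64(86)), (40, np.int64(85)), (44, np.int64(54)), (48, np.int64(42)), (52, np.int64(42)), (56, np.int64(42)), (60, np.int64(41)), (64, np.int64(41)), (68, np.int64(43)), (72, np.int64(41)), (76, np.int64(41)), (80, np.int64(41)), (84, np.int64
[... 328 characters left out ...]
5)), (12, np.int64(86)), (14, np.int64(87)), (16, np.int64(85)), (18, np.int64(85)), (20, np.int64(85)), (22, np.int64(86)), (24, np.int64(85)), (26, np.int64(84)), (28, np.int64(83)), (30, np.int64(83)), (32, np.int64(85)), (34, np.int64(87)), (36, np.int64(69)), (38, np.int64(63))]
[(0, np.int64(125)), (2, np.int64(122)), (4, np.int64(121)), (6, np.int64(122)), (8, np.int64(123)), (10, np.int64(121)), (12, np.int64(120)), (14, np.int64(121)), (16, np.int64(120)), (18, np.int64(123)), (20, np.int64(127)), (22, np.int64(129)), (24, np.int64(130)), (26, np.int64(127)), (28, np.int64(128)), (30, np.int64(127)), (32, np.int64(127)), (34, np.int64(129)), (36, np.int64(128)), (38, np.int64(126))]
```

```bash
python3 - <<'E'
import cv2
i=cv2.imread("pics/w2.png")[0:170,250:400]
i=cv2.resize(i,None,fx=3.5,fy=3.5,interpolation=cv2.INTER_CUBIC)
cv2.imwrite("pics/w2y.png",cv2.convertScaleAbs(i,alpha=1.4))
E
```

```text
(no output)
```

View pics/w2y.png

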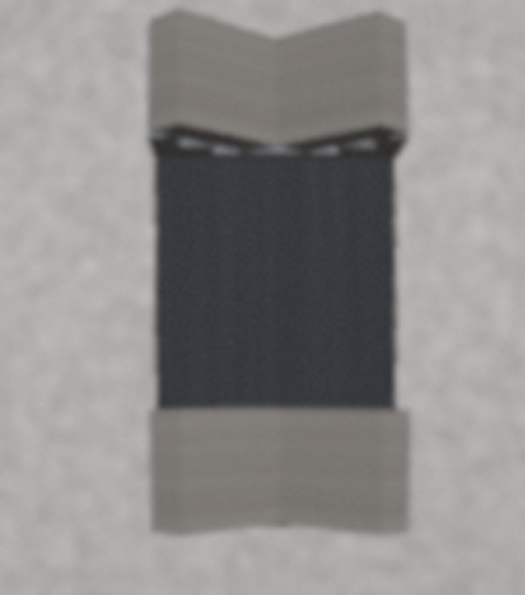

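Far yoke peaks in the crop are at (180,10), (382,12) and (180,125), (382,125), with the groove line at x≈277. The yoke tops slope outward, which explains the narrow width I read. Next I compute the centre and go to the tower.

```bash
python3 - <<'E'
import pickle;from h import *
s,c=pickle.load(open("w2.pkl","rb"));T=tool(s)
f=lambda a,b,z:onz(c,a/3.5+250,b/3.5,z,T)[:2].round(1).tolist()
print("far peaks",[f(*p,94) for p in((180,10),(382,12),(180,125),(382,125))])
print("near peaks",[f(*p,94) for p in((180,408),(380,408),(180,533),(382,533))])
print("groove",[f(*p,72) for p in((276,40),(276,142),(278,408),(278,526))])
E
```

```text
far peaks [[575.9, -165.1], [577.1, -209.6], [548.0, -165.8], [549.5, -209.7]]
near peaks [[484.5, -167.0], [485.6, -210.5], [456.9, -167.3], [457.9, -212.0]]
groove [[576.5, -186.9], [549.9, -187.3], [484.8, -189.1], [456.4, -189.8]]
```

Request:
{"fn": "play_rows", "kwargs": {"translation": [[0.0,0.02,0.06],[-0.005,0.08,0.06],[-0.01,0.14,0.06],[-0.015,0.2,0.06],[-0.02,0.26,0.06],[-0.025,0.32,0.06],[-0.028,0.36,0.05],[-0.028,0.38,0.05],[-0.028,0.38,0.05],[-0.028,0.38,0.05],[-0.028,0.38,0.05]], "yaw": [0.05,0.2,0.34,0.34,0.34,0.34,0.34,0.34,0.34,0.34,0.34]}}

```text
clock: 3.7
eef_pos: [380.2, 199.5, 200.8]
eef_rot: [3.142, -0.001, 0.358]
wrist_force: [-0.5, -1.3, 0.7]
finger_gap: 59.9
finger_force: 0.0
```

```bash
python3 snap.py w3
```

```text
{'clock': 3.7, 'eef_pos': array([380.22480256, 199.468213  , 200.76545749]), 'eef_rot': array([ 3.14157994e+00, -5.47720780e-04,  3.57764809e-01]), 'wrist_force': array([-0.52586502, -1.28517923,  0.69582004]), 'finger_gap': 59.942186610361816, 'joints': array([ 3.97815232e-01,  3.12695267e-02,  1.84548867e+00, -3.63303737e-05,
        1.26428769e+00,  1.61085771e+00])} 309.70691628693146 317.8749974893723 197.58875714316812 [[-0.0, 0.96, 0.26, 76.34], [1.0, 0.0, -0.0, 0.56], [-0.0, 0.26, -0.96, -179.9], [0.0, 0.0, 0.0, 1.0]]
```

View pics/w3.png

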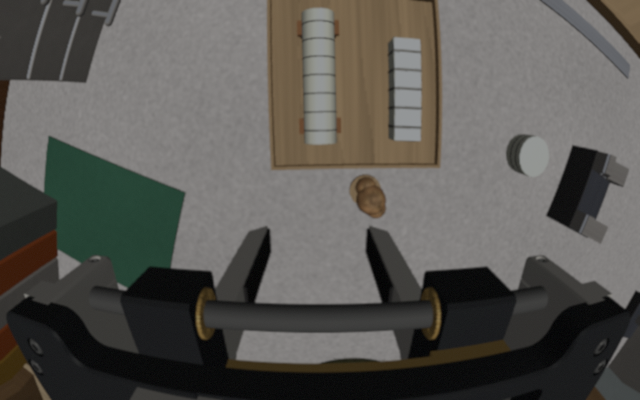

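The tower runs from (318,8) to (320,144), with the saddles at y≈28 and y≈126. It is well inside the view.

```bash
python3 - <<'E'
import pickle;from h import *
s,c=pickle.load(open("w3.pkl","rb"));T=tool(s)
hsv=cv2.cvtColor(c["pixels"],cv2.COLOR_RGB2HSV);w=((hsv[...,1]<50)&(hsv[...,2]>105)).astype(np.uint8)
k,r=rect(w,(296,2,345,152));print(r,cv2.boundingRect(k))
m=np.zeros_like(w);cv2.drawContours(m,[k],0,1,-1)
A=[]
for v in range(20,140,12):
    u=np.flatnonzero(m[v]);a=onz(c,u[0]-.5,v,34,T);b=onz(c,u[-1]+.5,v,34,T);A.append((a+b)/2);print(v,u[0],u[-1],np.linalg.norm(a-b).round(1))
A=np.array(A);d=A[0]-A[-1];print("mid first/last",A[0],A[-1],"yaw",np.arctan2(d[1],d[0]))
vs=np.flatnonzero(m.any(1));
for v,zz in((vs[0]-.5,(34,52,16)),(vs[-1]+.5,(34,52,16))):print(v,[onz(c,319,v,z,T)[:2].round(1).tolist() for z in zz])
E
```

```text
((319.8440856933594, 75.52694702148438), (137.1392822265625, 30.047651290893555), 89.2838363647461) (304, 7, 32, 138)
20 305 332 31.1
32 305 333 32.1
44 305 334 33.1
56 305 333 32.0
68 305 334 33.0
80 305 334 33.0
92 306 333 30.9
104 306 334 32.0
116 306 334 32.1
128 306 334 32.2
mid first/last [555.643615   263.60145778  34.        ] [439.59246445 218.45735359  34.        ] yaw 0.37098934642833237
6.5 [[571.5, 268.9], [565.3, 266.7], [577.7, 271.2]]
144.5 [[421.8, 213.0], [423.3, 213.6], [420.2, 212.3]]
```

Request:
{"fn": "play_rows", "kwargs": {"translation": [[0.055,0.02,0],[0.1,0.036,-0.02],[0.1143,0.0405,-0.07],[0.1143,0.0405,-0.11],[0.1143,0.0405,-0.14],[0.1143,0.0405,-0.165],[0.1143,0.0405,-0.18],[0.1143,0.0405,-0.185],[0.1143,0.0405,-0.185],[0.1143,0.0405,-0.185]], "yaw": [0.01,0.01,0.01,0.01,0.01,0.01,0.01,0.01,0.01,0.01]}}

```text
clock: 5.0
eef_pos: [494.7, 240.8, 16.3]
eef_rot: [-3.142, -0.001, 0.369]
wrist_force: [1.0, 0.6, 1.0]
finger_gap: 60.0
finger_force: 0.0
```

```bash
python3 snap.py w4
```

```text
{'clock': 5.0, 'eef_pos': array([494.71768162, 240.77432765,  16.29410062]), 'eef_rot': array([-3.14156854e+00, -1.34071751e-03,  3.68781934e-01]), 'wrist_force': array([0.97699321, 0.59911554, 0.95192315]), 'finger_gap': 60.04637109989091, 'joints': array([3.86372393e-01, 5.29743974e-01, 1.68188408e+00, 6.62785675e-07,
       9.28623671e-01, 1.58838637e+00])} 309.70691628693146 317.8749974893723 197.58875714316812 [[-0.0, 0.96, 0.26, 76.33], [1.0, 0.0, -0.0, 0.55], [-0.0, 0.26, -0.96, -179.9], [0.0, 0.0, 0.0, 1.0]]
```

View pics/w4.png

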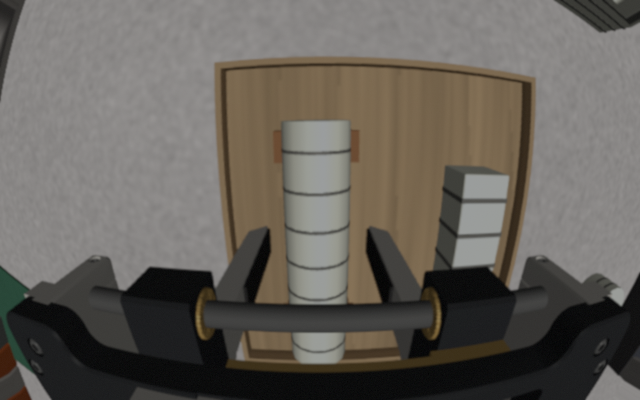

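The fingers straddle the tower symmetrically: it is centred at x≈317 between pads at 270 and 367. I close now.

Request:
{"fn": "play_rows", "kwargs": {"translation": [[0,0,0],[0,0,0],[0,0,0],[0,0,0],[0,0,0],[0,0,0]], "yaw": [0,0,0,0,0,0], "hand": 0.2, "force": 35}}

```text
clock: 5.8
eef_pos: [494.3, 240.7, 15.5]
eef_rot: [-3.142, -0.0, 0.369]
wrist_force: [-1.0, -0.1, 2.1]
finger_gap: 35.3
finger_force: 35.0
```

```bash
python3 - <<'E'
import pickle;from h import *
s,c=pickle.load(open("w4.pkl","rb"));T=tool(s)
g=cv2.cvtColor(c["pixels"],cv2.COLOR_RGB2GRAY).astype(int)
print(g[112:130,317],g[345:370,317])
for v in(121,360):
  for z in(52,34):
    p=onz(c,317,v,z,T);print(v,z,p.round(1),(np.linalg.inv(T)@np.append(p,1))[:3].round(1))
E
```

```text
[105 106 105 105 105 105 103  99 111 135 152 156 155 156 156 156 156 156] [156 155 156 156 153 137 108 104 131 151 156 156 155 156 156 156 155 145
 118  78  52  48  50  49  48]
121 52 [563.5 267.1  52. ] [ 73.7   0.2 -35.6]
121 34 [563.2 267.1  34. ] [ 73.3   0.1 -17.6]
360 52 [430.2 215.8  52. ] [-69.1   0.  -35.8]
360 34 [413.3 209.4  34. ] [-87.3  -0.1 -17.8]
```

Request:
{"fn": "play_rows", "kwargs": {"translation": [[0,0,0.005],[0,0,0.02],[0,0,0.05],[0,0,0.09],[0,0,0.13],[0,-0.01,0.155],[0,-0.03,0.16],[0.002,-0.06,0.16],[0.004,-0.1,0.16],[0.006,-0.14,0.16],[0.008,-0.18,0.16],[0.01,-0.22,0.16]], "yaw": [0,0,0,0,0,0,-0.03,-0.07,-0.12,-0.17,-0.22,-0.27]}}

```text
clock: 7.3
eef_pos: [503.4, 18.6, 174.7]
eef_rot: [-3.141, 0.001, 0.095]
wrist_force: [0.2, 0.7, -0.2]
finger_gap: 35.1
finger_force: 35.0
```

Request:
{"fn": "play_rows", "kwargs": {"translation": [[0.002,-0.04,0],[0.004,-0.08,0],[0.006,-0.12,0],[0.008,-0.155,0],[0.01,-0.18,0],[0.011,-0.2,0],[0.0115,-0.2088,0],[0.0115,-0.2088,0],[0.0115,-0.2088,0],[0.0115,-0.2088,0]], "yaw": [-0.03,-0.06,-0.079,-0.079,-0.079,-0.079,-0.079,-0.079,-0.079,-0.079]}}

```text
clock: 8.55
eef_pos: [515.8, -187.6, 175.5]
eef_rot: [-3.142, -0.0, 0.021]
wrist_force: [-0.1, -0.1, -1.9]
finger_gap: 35.2
finger_force: 35.0
```

```bash
python3 snap.py w5
```

```text
{'clock': 8.55, 'eef_pos': array([ 515.84031558, -187.55528636,  175.52074535]), 'eef_rot': array([-3.14157225e+00, -7.20897886e-05,  2.06247291e-02]), 'wrist_force': array([-0.08138984, -0.09203171, -1.89200667]), 'finger_gap': 35.23290304016783, 'joints': array([-4.15486665e-01,  3.23193646e-01,  1.56200022e+00,  5.14722001e-05,
        1.25634206e+00,  1.13466901e+00])} 309.70691628693146 317.8749974893723 197.58875714316812 [[-0.0, 0.96, 0.26, 76.53], [1.0, 0.0, 0.0, 0.6], [0.0, 0.26, -0.96, -179.9], [0.0, 0.0, 0.0, 1.0]]
```

View pics/w5.png

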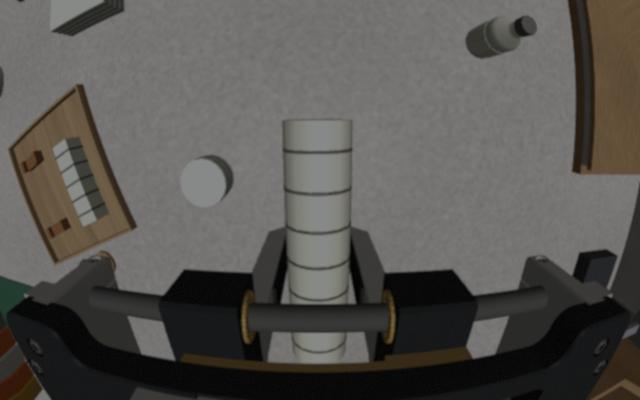

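The tower is held level and covers the V-block, and the tray now holds only the square bar. I lower it to just above seating.

Request:
{"fn": "play_rows", "kwargs": {"translation": [[0,0,-0.01],[0,0,-0.03],[0,0,-0.05],[0,0,-0.07],[0,0,-0.082],[0,0,-0.089],[0,0,-0.092],[0,0,-0.092],[0,0,-0.092],[0,0,-0.092]], "yaw": [0,0,0,0,0,0,0,0,0,0]}}

```text
clock: 9.85
eef_pos: [515.9, -188.2, 83.8]
eef_rot: [3.141, -0.001, 0.02]
wrist_force: [-0.7, -1.1, -1.9]
finger_gap: 35.2
finger_force: 35.0
```

```bash
python3 - <<'E'
from cell import telemetry,eyes
import cv2,pickle
s=telemetry.read_state();print(s["eef_pos"],s["wrist_force"],s["moment"])
t=eyes.camera("top");c=eyes.camera("scene");pickle.dump((t,c),open("c6.pkl","wb"))
z=lambda c,b:cv2.resize(c["pixels"][b[1]:b[3],b[0]:b[2],::-1],(380,380),interpolation=cv2.INTER_CUBIC)
cv2.imwrite("pics/c6.png",cv2.convertScaleAbs(cv2.hconcat([z(t,(355,190,425,260)),z(c,(195,200,290,295))]),alpha=1.5))
E
```

```text
[ 515.90836766 -188.22258139   83.78234937] [-0.66907562 -1.13485866 -1.87743901] [ 0.00817756 -0.0011445   0.03427066]
```

View pics/c6.png

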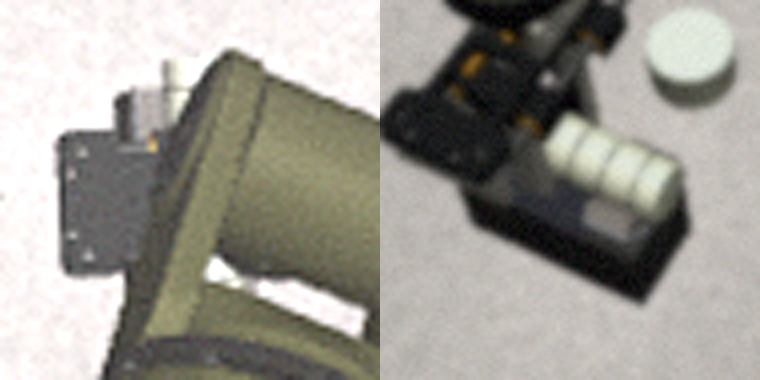

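The right crop shows the tower over the groove, just above the yokes and well aligned. I lower it in small steps until contact.

Request:
{"fn": "play_rows", "kwargs": {"translation": [[0,0,-0.001],[0,0,-0.002],[0,0,-0.003],[0,0,-0.0035],[0,0,-0.004],[0,0,-0.004],[0,0,-0.004]], "yaw": [0,0,0,0,0,0,0]}}

```text
clock: 10.82
eef_pos: [515.8, -188.1, 79.6]
eef_rot: [-3.142, -0.0, 0.02]
wrist_force: [-1.0, 1.4, 1.0]
finger_gap: 35.4
finger_force: 35.0
```

Request:
{"fn": "play_rows", "kwargs": {"translation": [[0,0,-0.0003],[0,0,-0.0005],[0,0,-0.0005],[0,0,-0.0005]], "yaw": [0,0,0,0]}}

```text
clock: 11.32
eef_pos: [515.9, -188.1, 79.4]
eef_rot: [-3.142, -0.0, 0.02]
wrist_force: [-3.3, 4.1, 6.5]
finger_gap: 35.1
finger_force: 35.0
```

```bash
cat > f.py <<'E'
from cell import telemetry,eyes
import numpy as np
F=[]
for i in range(4):
    s=telemetry.read_state();F.append(np.r_[s["eef_pos"],s["wrist_force"],s["moment"]]); eyes.camera("top")
print(np.mean(F,0).round(2),np.std(F,0).round(2),s["eef_rot"])
E
python3 f.py
```

```text
[ 5.1588e+02 -1.8807e+02  7.9460e+01 -3.4200e+00  4.0800e+00  6.8600e+00
  5.5000e-01  5.7000e-01 -2.0000e-02] [0.01 0.01 0.01 0.32 0.34 0.24 0.02 0.02 0.01] [-3.14154881e+00 -3.49267664e-04  1.98310399e-02]
```

The -y face carries more of the load, so I nudge +y, and -x slightly to relieve the side load.

Request:
{"fn": "play_rows", "kwargs": {"translation": [[-0.0001,0.0002,0],[-0.0003,0.0005,0],[-0.0003,0.0005,0],[-0.0003,0.0005,0]], "yaw": [0,0,0,0]}}

```text
clock: 12.02
eef_pos: [515.7, -187.7, 79.1]
eef_rot: [3.142, -0.001, 0.02]
wrist_force: [0.9, 2.2, 4.4]
finger_gap: 35.1
finger_force: 35.0
```

```bash
python3 f.py
```

```text
[ 5.1569e+02 -1.8768e+02  7.9090e+01  1.5100e+00  2.1100e+00  4.1600e+00
  3.8000e-01 -2.7000e-01 -1.0000e-02] [0.01 0.01 0.01 0.39 0.3  0.42 0.05 0.01 0.01] [ 3.14150776e+00 -5.04991472e-04  1.97921529e-02]
```

Request:
{"fn": "play_rows", "kwargs": {"translation": [[0.0001,0.0003,-0.0001],[0.0001,0.0005,-0.0004],[0.0001,0.0005,-0.0004],[0.0001,0.0005,-0.0004]], "yaw": [0,0,0,0]}}

```text
clock: 12.72
eef_pos: [515.6, -187.5, 78.9]
eef_rot: [3.141, -0.0, 0.02]
wrist_force: [-1.0, 0.1, 7.4]
finger_gap: 35.4
finger_force: 35.0
```

```bash
python3 f.py
```

```text
[ 5.1562e+02 -1.8750e+02  7.8900e+01 -1.3000e-01  4.1000e-01  7.2000e+00
  4.0000e-02  7.0000e-02 -7.0000e-02] [0.01 0.01 0.01 0.62 0.38 0.45 0.03 0.02 0.02] [ 3.14103589e+00 -2.69017057e-04  1.96172404e-02]
```

Request:
{"fn": "play_rows", "kwargs": {"translation": [[0,0.0001,-0.0001],[0,0.0001,-0.0002],[0,0.0001,-0.0002],[0,0.0001,-0.0002],[0,0.0001,-0.0002]], "yaw": [0,0,0,0,0]}}

```text
clock: 13.55
eef_pos: [515.6, -187.5, 78.9]
eef_rot: [3.141, -0.0, 0.02]
wrist_force: [-1.1, 0.8, 8.8]
finger_gap: 35.3
finger_force: 35.0
```

```bash
python3 f.py; python3 snap.py w7 >/dev/null; python3 - <<'E'
import pickle,cv2
for n in("w4","w5","w7"):
    g=cv2.cvtColor(pickle.load(open(n+".pkl","rb"))[1]["pixels"],cv2.COLOR_RGB2GRAY); print(n,g[116:126,317],g[358:368,317])
E
```

```text
[ 5.1562e+02 -1.8748e+02  7.8880e+01 -1.3200e+00  5.0000e-02  9.1200e+00
 -1.0000e-02  2.1000e-01 -6.0000e-02] [0.01 0.01 0.   0.22 0.47 0.33 0.02 0.02 0.04] [ 3.14084265e+00 -3.94972634e-04  1.96396348e-02]
w4 [105 105 103  99 111 135 152 156 155 156] [156 156 156 155 145 118  78  52  48  50]
w5 [122 120 114 107 118 132 136 136 136 136] [136 136 136 135 126 101  68  45  43  43]
w7 [122 122 114 107 120 133 136 137 137 136] [137 137 137 136 127 103  67  44  43  43]
```

The push is 9.1 N on the tool, so about 10–11 N in the V. The side load is balanced and the tower has not slipped in the grip, so I hand in.

```bash
python3 -c "
from cell import manip;print(manip.sign_off())"
```

```text
the job is handed in; nothing more can be done
None
```

The tower was lifted out of the tray and lowered into the V-block. It is still gripped, centred along the groove to about 1 mm by measurement, and pressed down with about 10 N; I handed the job in at about 14 s.

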